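# Load the waiting well block into its row and lock it

## Task

One well block stands alone on the open deck; without lifting it, slide it into the rack row that already holds a block of the same length, until it is straight and fully up against that block. Then push that row's locking lever fully over, away from the blocks. Leave the other two levers, the two blocks parked on the grille, the blocks already in the rack and everything else on the deck where they are.

Things in the scene. Friction and masses are not known exactly. Their poses are not given: they have to be found in the camera images.
- short: The free short block: white plastic well block, 46 mm wide (its x), 40 mm long (its y), 30 mm high, about 0.12 kg, with 3 x 3 wells in its flat top. Origin: on the underside at the middle of its +y end, so it extends 40 mm towards its own -y. It either stands alone on the open deck between grille and rack (the one to load) or is parked on the grille.
- medium: The free medium block: white plastic well block, 46 mm wide (its x), 54 mm long (its y), 30 mm high, about 0.12 kg, with 3 x 4 wells in its flat top. Origin: on the underside at the middle of its +y end, so it extends 54 mm towards its own -y. It either stands alone on the open deck between grille and rack (the one to load) or is parked on the grille.
- long: The free long block: white plastic well block, 46 mm wide (its x), 68 mm long (its y), 30 mm high, about 0.12 kg, with 3 x 5 wells in its flat top. Origin: on the underside at the middle of its +y end, so it extends 68 mm towards its own -y. It either stands alone on the open deck between grille and rack (the one to load) or is parked on the grille.
- seated_short: The short block already in the rack: white plastic well block, 46 mm wide (its x), 40 mm long (its y), 30 mm high, about 0.12 kg, with 3 x 3 wells in its flat top. Origin: on the underside at the middle of its +y end, so it extends 40 mm towards its own -y. Its +y end faces the stop of its row, about 1 mm from it; its -y end is what the new block must come up against. Its row changes.
- seated_medium: The medium block already in the rack: white plastic well block, 46 mm wide (its x), 54 mm long (its y), 30 mm high, about 0.12 kg, with 3 x 4 wells in its flat top. Origin: on the underside at the middle of its +y end, so it extends 54 mm towards its own -y. Its +y end faces the stop of its row, about 1 mm from it; its -y end is what the new block must come up against. Its row changes.
- seated_long: The long block already in the rack: white plastic well block, 46 mm wide (its x), 68 mm long (its y), 30 mm high, about 0.12 kg, with 3 x 5 wells in its flat top. Origin: on the underside at the middle of its +y end, so it extends 68 mm towards its own -y. Its +y end faces the stop of its row, about 1 mm from it; its -y end is what the new block must come up against. Its row changes.
- rack: Fixed rack, left on the deck, turned up to 0.1 rad. Origin: on the deck at the middle row's stop face. Three rows along its y, 60 mm apart in x; blocks enter along +y, sliding on the deck (no rack floor). Stop: aluminium bar 34 mm high, 40 mm deep behind y = 0. Rows 50 mm wide between black rails 10 mm wide, 10 mm high, from the stop to y = -110 mm, then tapering to points over 14 mm.
- row0 (a point): Point on the deck at the stop face, mid width, of the nearest row to the robot (x = -60 mm in the rack).
- lock0 (a joint): Locking lever of row0, rad: 0 = leaning 0.5 rad towards the blocks (rack -y), 1.1 = fully over, leaning 0.6 rad away from them (rack +y), against its stop. It starts between 0 and 0.25, is unlocked up to 0.4 and locked from 0.9. It stays where it is put; about 1 to 2 N at the tip moves it.
- lock0_tip (a point): Centre of the 16 mm black ball at the end of lever 0, 50 mm from its pivot; the pivot is an axis along the rack's x, 20 mm behind the stop face (rack y = +20 mm), 40 mm above the deck, in line with row0. The arm of the lever is 10 mm thick.
- row1 (a point): Point on the deck at the stop face, mid width, of the middle row.
- lock1 (a joint): Locking lever of row1, rad: 0 = leaning 0.5 rad towards the blocks (rack -y), 1.1 = fully over, leaning 0.6 rad away from them (rack +y), against its stop. It starts between 0 and 0.25, is unlocked up to 0.4 and locked from 0.9. It stays where it is put; about 1 to 2 N at the tip moves it.
- lock1_tip (a point): Centre of the 16 mm black ball at the end of lever 1, 50 mm from its pivot; the pivot is an axis along the rack's x, 20 mm behind the stop face (rack y = +20 mm), 40 mm above the deck, in line with row1. The arm of the lever is 10 mm thick.
- row2 (a point): Point on the deck at the stop face, mid width, of the farthest row from the robot (x = +60 mm in the rack).
- lock2 (a joint): Locking lever of row2, rad: 0 = leaning 0.5 rad towards the blocks (rack -y), 1.1 = fully over, leaning 0.6 rad away from them (rack +y), against its stop. It starts between 0 and 0.25, is unlocked up to 0.4 and locked from 0.9. It stays where it is put; about 1 to 2 N at the tip moves it.
- lock2_tip (a point): Centre of the 16 mm black ball at the end of lever 2, 50 mm from its pivot; the pivot is an axis along the rack's x, 20 mm behind the stop face (rack y = +20 mm), 40 mm above the deck, in line with row2. The arm of the lever is 10 mm thick.
- grille: Parking place: a dark slotted drip grille flush with the deck, 260 mm (x) by 130 mm (y). Origin: its centre, on the deck. Two free blocks are parked on it.
- bottle: Bystander: white bottle, 48 mm across, 100 mm high, origin under its centre.
- dish: Bystander: round glass dish, 60 mm across, 14 mm high, origin under its centre.
- nozzle: Bystander: steel nozzle standing between the grille and the block to be loaded, 28 mm across at its foot, 36 mm high, origin under its centre.
- jar: Bystander: amber jar, 44 mm across, 50 mm high, origin under its centre.
- driver: Bystander: screwdriver lying on the deck, 150 mm long, black handle.
Not all that is in view belongs to the job. Leave any purple or red look-alike of the seated_short alone.

How it is judged:
On the way:
1. the waiting block is up against its like in that row, straight, with all three levers still unlocked (((y of short in the frame of seated_short between -0.044 and -0.037 m and x of short in the frame of seated_short between -0.006 and 0.006 m and angle between the y axis of short and the y axis of seated_short, either way round below 0.08 rad and horizontal distance between each of medium, long and grille below 0.16 m and distance of each of medium, long from where it was at the start of the episode below 0.015 m) or (y of medium in the frame of seated_medium between -0.058 and -0.051 m and x of medium in the frame of seated_medium between -0.006 and 0.006 m and angle between the y axis of medium and the y axis of seated_medium, either way round below 0.08 rad and horizontal distance between each of short, long and grille below 0.16 m and distance of each of short, long from where it was at the start of the episode below 0.015 m) or (y of long in the frame of seated_long between -0.072 and -0.065 m and x of long in the frame of seated_long between -0.006 and 0.006 m and angle between the y axis of long and the y axis of seated_long, either way round below 0.08 rad and horizontal distance between each of short, medium and grille below 0.16 m and distance of each of short, medium from where it was at the start of the episode below 0.015 m)) and value of joint each of lock0, lock1, lock2 below 0.4 rad), for 0.2 s.
At the end, for the whole second after the job is handed in: The lone block is at rest in its like's row, gap under 4 mm, within 6 mm sideways and 0.08 rad; that row's lever past 0.9 rad, the others below 0.4; the two parked blocks still on the grille, within 15 mm of their start; blocks already in the rack within 8 mm of theirs ((((y of short in the frame of seated_short between -0.044 and -0.037 m and x of short in the frame of seated_short between -0.006 and 0.006 m and angle between the y axis of short and the y axis of seated_short, either way round below 0.08 rad and horizontal distance between each of medium, long and grille below 0.16 m and distance of each of medium, long from where it was at the start of the episode below 0.015 m) and linear speed of short below 0.01 m/s and ((horizontal distance between seated_short and row0 below 0.012 m and value of joint lock0 above 0.9 rad and value of joint each of lock1, lock2 below 0.4 rad) or (horizontal distance between seated_short and row1 below 0.012 m and value of joint lock1 above 0.9 rad and value of joint each of lock0, lock2 below 0.4 rad) or (horizontal distance between seated_short and row2 below 0.012 m and value of joint lock2 above 0.9 rad and value of joint each of lock0, lock1 below 0.4 rad))) or ((y of medium in the frame of seated_medium between -0.058 and -0.051 m and x of medium in the frame of seated_medium between -0.006 and 0.006 m and angle between the y axis of medium and the y axis of seated_medium, either way round below 0.08 rad and horizontal distance between each of short, long and grille below 0.16 m and distance of each of short, long from where it was at the start of the episode below 0.015 m) and linear speed of medium below 0.01 m/s and ((horizontal distance between seated_medium and row0 below 0.012 m and value of joint lock0 above 0.9 rad and value of joint each of lock1, lock2 below 0.4 rad) or (horizontal distance between seated_medium and row1 below 0.012 m and value of joint lock1 above 0.9 rad and value of joint each of lock0, lock2 below 0.4 rad) or (horizontal distance between seated_medium and row2 below 0.012 m and value of joint lock2 above 0.9 rad and value of joint each of lock0, lock1 below 0.4 rad))) or ((y of long in the frame of seated_long between -0.072 and -0.065 m and x of long in the frame of seated_long between -0.006 and 0.006 m and angle between the y axis of long and the y axis of seated_long, either way round below 0.08 rad and horizontal distance between each of short, medium and grille below 0.16 m and distance of each of short, medium from where it was at the start of the episode below 0.015 m) and linear speed of long below 0.01 m/s and ((horizontal distance between seated_long and row0 below 0.012 m and value of joint lock0 above 0.9 rad and value of joint each of lock1, lock2 below 0.4 rad) or (horizontal distance between seated_long and row1 below 0.012 m and value of joint lock1 above 0.9 rad and value of joint each of lock0, lock2 below 0.4 rad) or (horizontal distance between seated_long and row2 below 0.012 m and value of joint lock2 above 0.9 rad and value of joint each of lock0, lock1 below 0.4 rad)))) and distance of each of seated_short, seated_medium, seated_long from where it was at the start of the episode below 0.008 m); the robot touches nothing.
It fails at once if a well block is lifted more than 12 mm or tipped more than 0.25 rad (height (world z) of any of short, seated_short, medium, seated_medium, long, seated_long above 0.012 m or angle between any of short, seated_short, medium, seated_medium, long, seated_long's own z axis and vertical above 0.25 rad).
It fails at once if the screwdriver, bottle, dish, nozzle or jar is moved more than 25 mm (distance of any of driver, bottle, dish, nozzle, jar from where it was at the start of the episode above 0.025 m).
It also fails if it takes over 54 s, if anything falls off the work surface, if the arm or the gripper's body presses on something with over 40 N, if the wrist force passes 120 N, or if a joint passes its speed limit or range.

## Robot

A 6-joint arm with a two-finger parallel gripper is mounted at the origin on the work surface. World frame = base frame: x ahead of the robot, y to its left, z up, the work surface at z = 0. Lengths are in m, angles in rad, forces in N, time in s.
With the tool pointing down it reaches from about 0.3 to 0.775 m from the base axis. Payload 14.6 kg.
Tool frame: the origin (TCP) lies at the very end of the fingers, on their centre line; the grasp point (between the pads) lies 19 mm behind it; z points along the fingers, y is the line along which they close (so a half turn about z gives the same grasp; the last joint's range is limited). The gripper opens to 94 mm and grips with 3 to 60 N. Pads are 16 mm wide; open, the fingers measure 119 mm over their backs; the gripper's body (75 mm by 177 mm) begins 78 mm behind the grasp point.
Start: joints at [1.058, 0.3, 1.521, -0, 1.321, -0.067], TCP at [0.237, 0.496, 0.205] pointing down, gripper open.
Joint ranges: [-3.03, 3.03], [-0.79, 2.21], [0.23, 2.52], [-1.04, 4.18], [0, 3.07], [-2.55, 2.55]. Speed limits (rad/s): [2.22, 2.22, 2.57, 3.14, 3.14, 3.14].

## Interface

Orientations are given as [roll, pitch, yaw] about the fixed x, y, z axes, in that order (R = Rz(yaw) Ry(pitch) Rx(roll)).
In Python, from station import ctrl gives the robot as it stands.
- The arm moves only by the tool move_arm, never from a script. Its argument "increments" is a list of rows, each a list of 7 numbers: the opening, from 0 (shut) to 1 (fully open), then the shift along the tool's x, y, z in units of 50 mm (1.0 is 50 mm), then the turn, a rotation vector about the tool's x, y, z in rad. In form: [[claw, tx, ty, tz, rx, ry, rz], ...]. A call has 1 to 20 rows; each row shifts and turns the commanded pose from where the row before left it, along the tool's axes as they then stand; what a row does not reach is not made up. A row lasts 1/10 s, in which the tool goes at most 50 mm and 8.59 degrees, less where a joint would pass 70% of its speed; a pose out of reach is approached as far as the arm can. A call is refused whole if a number of a shift passes 1 or a number of a turn 0.15, either way. A call with a gripper value outside its range is refused whole. The fingers move at their own pace and stop on an object; "force" is the grip in N (left out, the last holds). Time passes only in rows, so rows that do not move let the fingers close. It gives the time, the measured TCP pose, the force, the opening and the grip force at its end, in the units of the state.
- ctrl.get_obs(): the state, without advancing time (a new reading comes with each control period).
- ctrl.camera(name): name is "scene" or "top"; returns a dict with "color" (400x640x3 uint8, blue, green, red), "K" (3x3 intrinsics, pixels), "distortion" ([k1, k2, p1, p2, k3] as OpenCV has them; the pictures are not rectified), "pose" (4x4, takes a point from camera to world coordinates). Camera axes: x right, y down, z forward; pixel columns grow to the right and rows downward; lengths in m; the calibration is good to about 2 mm. A picture is of the moment at which its call begins. There is no depth.
- ctrl.hand_in(): hands the job in; it is judged then, once.
Trained networks look in a picture, given as the dict that the camera call returned (one of the last four; its "shot" number tells which), for a name from the list of things; names that differ only in an ending like _2 or _b are one class to them, and where a whole thing is asked for, a point or a joint stands for the part that bears it (a point fixed in the world has none). Each returns a list of dicts, best first, with "conf" (0 to 1); they miss things now and then, are a little off and sometimes report something else, mostly with a low value. They report only what shows in the picture. A call takes as long as a camera call. They do not tell look-alikes from the thing itself.
- ctrl.cut_out(name, picture): "mask" (400x640 bool, what is visible of it) and "centre" ([row, column] in pixels, amid what is visible of it).
The state is a dict: "time_s": time; "qpos": joint angles; "joint_vel": joint speeds; "tau": joint torques, N m; "ee_pos": TCP position; "eef_rot": TCP orientation; "force": force on the tool from outside, world axes, zero at the start; "moment": the same for the moment, N m; "grip_width": finger opening in m; "grip_force": force on a finger pad.
Only numpy, scipy, OpenCV 4.12 (cv2) and the standard library are available. Lean on these libraries where they do the work, as an engineer would, in place of code of your own. Each camera call takes 0.05 s, during which the arm holds its last target. There are 200 camera calls.

## Working session

There is one attempt and no reset: what is moved stays moved. The work goes in short steps, Python scripts to look and compute and a tool call to move; the robot and the scene stay as the last step left them, time stands still between calls to the robot, and variables do not carry over. Pictures are saved under pics/ and viewed, at most 10 in all, crops included, and the job is handed in when it is done.

Besides the shell and the picture viewer there is one more tool, called after "Call:" as name(argument=value, ...), one argument or row to a line, values as JSON. move_arm: Moves the arm, as the interface text tells. Its arguments: {"type":"object","properties":{"increments":{"type":"array","items":{"type":"array","items":{"type":"number"}}},"force":{"type":"number"}},"required":["increments"]}

```bash
mkdir -p pics
cat > h.py <<'E'
import numpy as np, cv2
from station import ctrl
def ray(c,uv,z):
    p=cv2.undistortPoints(np.array(uv,float).reshape(-1,1,2),c["K"],np.array(c["distortion"],float)).reshape(-1,2)
    d=np.c_[p,np.ones(len(p))]@c["pose"][:3,:3].T; o=c["pose"][:3,3]
    z=np.broadcast_to(z,len(p))
    return o+d*((z-o[2])/d[:,2])[:,None]
def proj(c,P):
    T=np.linalg.inv(c["pose"]); r,_=cv2.Rodrigues(T[:3,:3])
    return cv2.projectPoints(np.array(P,float).reshape(-1,3),r,T[:3,3],c["K"],np.array(c["distortion"],float))[0].reshape(-1,2)
E
python3 - <<'E'
from h import *
o=ctrl.get_obs();print(o["ee_pos"],o["eef_rot"],o["time_s"])
for n in("top","scene"):
    c=ctrl.camera(n);cv2.imwrite(f"pics/{n}0.png",c["color"]);print(n,c["pose"][:3,3])
    for k in["short","medium","long","seated_short","seated_medium","seated_long","rack","grille","lock0_tip","bottle","dish","nozzle","jar","driver"]:
        for d in ctrl.cut_out(k,c)[:3]:
            m=d["mask"].astype(np.uint8);r=cv2.minAreaRect(cv2.findNonZero(m)) if m.any() else None
            z=.03 if k in("short","medium","long") or "seated" in k else 0
            print(k,round(d["conf"],2),np.round(d["centre"]),m.sum(),np.round(ray(c,[d["centre"][::-1]],z)[0],3))
E
```

```text
[0.23702988 0.49601026 0.20489919] [-3.14044763e+00 -6.65520008e-05  2.69580563e+00] 0.0
top [0.41165697 0.01036221 1.15303364]
short 0.79 [195. 327.] 234 [0.563 0.011 0.03 ]
medium 0.74 [183. 429.] 377 [ 0.591 -0.274  0.03 ]
long 0.82 [225. 432.] 462 [ 0.473 -0.277  0.03 ]
long 0.33 [179. 240.] 41 [0.612 0.252 0.03 ]
seated_short 0.84 [188. 202.] 271 [0.59 0.36 0.03]
seated_short 0.69 [140. 261.] 271 [0.724 0.193 0.03 ]
seated_short 0.58 [202. 252.] 234 [0.546 0.22  0.03 ]
seated_medium 0.69 [226. 258.] 292 [0.48  0.202 0.03 ]
seated_medium 0.64 [228. 434.] 403 [ 0.465 -0.282  0.03 ]
seated_long 0.85 [183. 258.] 414 [0.599 0.202 0.03 ]
rack 0.65 [206. 239.] 1799 [0.539 0.26  0.   ]
grille 0.58 [207. 429.] 3343 [ 0.526 -0.28   0.   ]
lock0_tip 0.37 [224. 235.] 20 [0.489 0.273 0.   ]
bottle 0.68 [126. 398.] 302 [ 0.765 -0.201  0.   ]
dish 0.78 [140. 327.] 334 [0.728 0.007 0.   ]
dish 0.61 [184. 262.] 444 [0.602 0.196 0.   ]
dish 0.18 [209. 244.] 1702 [0.532 0.248 0.   ]
nozzle 0.63 [196. 394.] 49 [ 0.561 -0.182  0.   ]
jar 0.62 [266. 257.] 237 [0.37 0.21 0.  ]
driver 0.51 [273. 446.] 
[... 479 characters left out ...]

seated_medium 0.52 [201. 391.] 283 [0.495 0.214 0.03 ]
seated_long 0.74 [213. 399.] 228 [0.553 0.217 0.03 ]
seated_long 0.72 [225. 199.] 521 [ 0.512 -0.281  0.03 ]
seated_long 0.63 [228. 399.] 518 [0.612 0.198 0.03 ]
grille 0.89 [262. 200.] 2412 [ 0.616 -0.276  0.   ]
lock0_tip 0.67 [213. 398.] 243 [0.513 0.23  0.   ]
bottle 0.92 [286. 232.] 773 [ 0.71  -0.203  0.   ]
bottle 0.6 [199. 185.] 282 [ 0.335 -0.333  0.   ]
bottle 0.4 [250. 199.] 477 [ 0.573 -0.282  0.   ]
dish 0.61 [275. 334.] 543 [0.716 0.021 0.   ]
dish 0.29 [282. 234.] 807 [ 0.7 -0.2  0. ]
jar 0.79 [178. 374.] 324 [0.325 0.215 0.   ]
jar 0.56 [193. 412.] 79 [0.423 0.299 0.   ]
driver 0.52 [199. 184.] 261 [ 0.331 -0.337  0.   ]
```

View pics/top0.png

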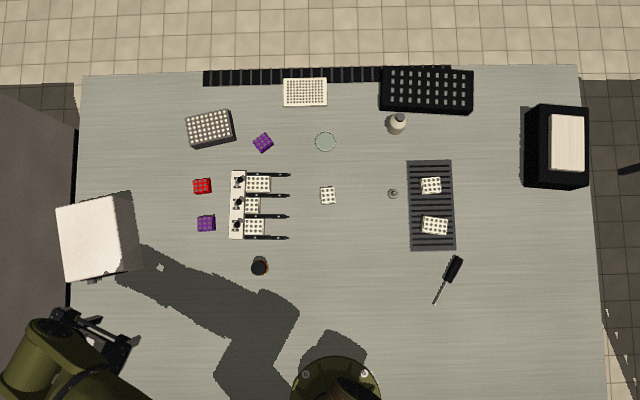

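View pics/scene0.png

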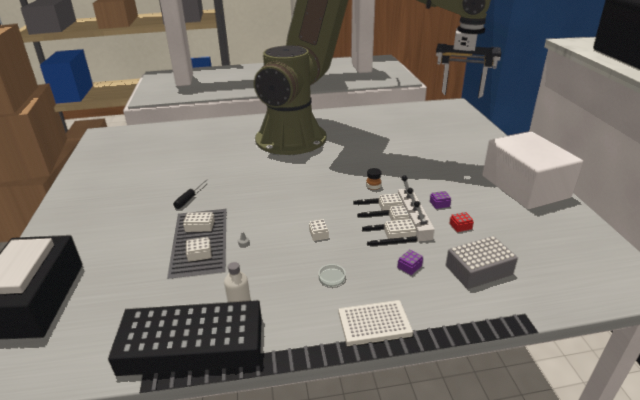

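The top view shows the lone block at pixel (327,195), near the rack. The candidates for its like are the seated blocks at (257,183), (252,203) and (256,227). The purple and red blocks at (202,186), (206,223) and (262,142) are look-alikes. The middle one at (252,203) looks 3x3, so I'll confirm in a crop.

Run:
```python
from h import *
c=ctrl.camera("top");im=c["color"]
cv2.imwrite("pics/crop1.png",cv2.resize(im[160:250,220:350],None,fx=6,fy=6,interpolation=cv2.INTER_CUBIC))
np.save("top1.npy",im)
for k in["short","seated_short","seated_long","seated_medium","rack"]:
    d=ctrl.cut_out(k,c)
    for e in d[:3]:
        p=cv2.boxPoints(cv2.minAreaRect(cv2.findNonZero(e["mask"].astype(np.uint8))))
        print(k,e["conf"],np.round(p,1).tolist(),np.round(ray(c,p,.03)[:,:2],4).tolist())
# sub-pixel bright blob of lone block
g=cv2.cvtColor(im,cv2.COLOR_BGR2GRAY);print(g[182:208,314:340])
```

```text
short 0.6 [[322.0, 187.0], [334.0, 187.0], [334.0, 203.0], [322.0, 203.0]] [[0.5849, 0.0234], [0.5842, -0.01], [0.5394, -0.009], [0.5401, 0.0243]]
short 0.51 [[227.8000030517578, 237.89999389648438], [231.0, 170.39999389648438], [288.1000061035156, 173.10000610351562], [284.8999938964844, 240.6999969482422]] [[0.4485, 0.2858], [0.6375, 0.2784], [0.6261, 0.1175], [0.4382, 0.1281]]
seated_short 0.78 [[195.10000610351562, 216.1999969482422], [215.5, 214.5], [216.89999389648438, 230.8000030517578], [196.5, 232.5]] [[0.5102, 0.378], [0.5139, 0.3206], [0.4688, 0.3163], [0.4651, 0.3734]]
seated_short 0.74 [[191.8000030517578, 180.39999389648438], [209.0, 178.39999389648438], [210.60000610351562, 192.60000610351562], [193.39999389648438, 194.5]] [[0.6117, 0.3892], [0.616, 0.3403], [0.5757, 0.3352], [0.5714, 0.384]]
seated_short 0.62 [[251.39999389648438, 141.89999389648438], [265.0, 131.6999969482422], [274.5, 144.39999389648438], [260.8999938964844, 154.60000610351562]] [[0.7183, 0.2208], [0.7471, 0.1822], [0.7096, 0.1553], [0.681, 0.1938]]
seated_long 0.86 [[246.0, 176.0], [271.0, 176.0], 
[... 2644 characters left out ...]
42 241 242
  247 245 240 207 161 164 162 161]
 [158 154 157 161 158 159 135 135 237 245 242 242 240 234 215 200 194 178
  179 149 193 235 161 163 161 165]
 [156 156 158 158 157 160 136 124 188 151 166 201 198 200 183 146 117  98
   97 101 108 140 159 161 157 161]
 [159 160 157 156 157 157 159 144  97 100 109 126 124 133 135 130 124 142
  148 162 160 159 161 161 161 163]
 [159 159 158 159 158 156 158 160 159 161 160 159 159 159 161 162 161 163
  164 161 164 161 160 161 159 160]
 [158 158 158 160 158 159 159 158 160 162 159 161 161 156 160 161 157 161
  160 162 161 163 162 164 163 160]
 [160 158 159 159 157 157 158 158 158 158 159 160 158 160 161 163 157 157
  163 160 162 161 159 162 163 163]]
```

View pics/crop1.png

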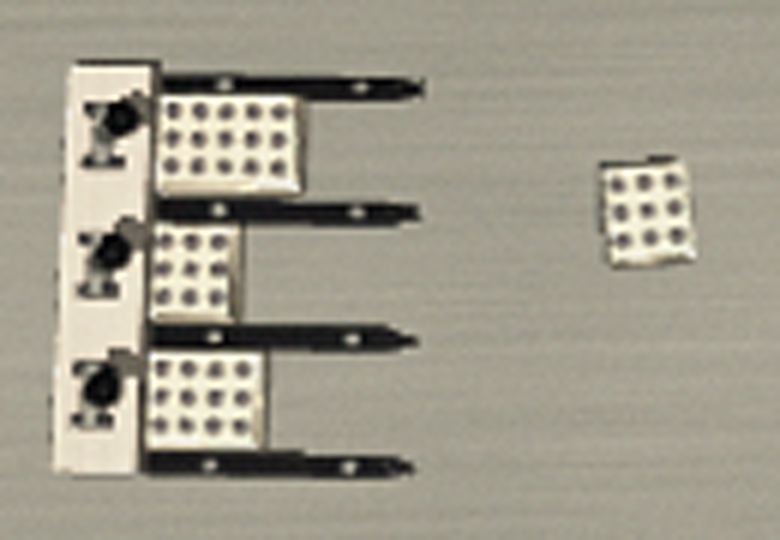

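The crop confirms it. The lone block at (648,210 in the crop) has 3x3 wells, and so does the middle-row block at (190,270). The far row holds 3x5 and the near row 3x4, so the target is row1 with lever 1.

Run:
```python
from h import *
c=ctrl.camera("top")
f=lambda L:(np.array(L,float)+.5)/6-.5+[220,160]
lone=[(617,185),(644,182),(672,180),(620,213),(648,210),(676,207),(623,240),(650,237),(678,234)]
S=[(163,242),(190,241),(217,241),(161,270),(190,269),(217,268),(162,297),(190,297),(217,297)]
for n,L in(("lone",lone),("seated",S)):
    P=ray(c,f(L),.03)[:,:2];m=P.mean(0);G=P.reshape(3,3,2)
    a=(G[:,0]-G[:,2]).mean(0);b=(G[0]-G[2]).mean(0)
    print(n,m,"y-dir angle",np.arctan2(-a[0],a[1]),"x-dir",np.arctan2(b[1],b[0]),np.hypot(*a)/2,np.hypot(*b)/2)
print("tips",ray(c,f([(425,89),(418,213),(417,341),(413,467)]),.008)[:,:2])
print("railstart",ray(c,f([(165,83),(160,210),(155,336),(148,463)]),.01)[:,:2])
print("stop corners",ray(c,f([(73,62),(160,62),(140,472),(53,472)]),.034)[:,:2])
print("long wells ends",ray(c,f([(172,138),(279,139)]),.03)[:,:2],"med",ray(c,f([(160,398),(242,397)]),.03)[:,:2])
print("tips balls",ray(c,f([(120,118),(110,251),(102,385)]),.085)[:,:2])
for n in ["nozzle","dish"]:
    for d in ctrl.cut_out(n,c)[:1]:print(n,ray(c,[d["centre"][::-1]],.01))
```

```text
lone [0.56338116 0.00852502] y-dir angle 0.08216547547832528 x-dir 0.08787226035889126 0.012862678764212796 0.012831329685127634
seated [0.54010188 0.22100998] y-dir angle -0.0020898795051096358 x-dir -0.004172814845301509 0.01279651511442354 0.012966257555708577
tips [[0.62644666 0.11302384]
 [0.56706654 0.11688861]
 [0.50647427 0.11792423]
 [0.44756152 0.12036293]]
railstart [[0.63173211 0.23677067]
 [0.57078667 0.23891257]
 [0.51107976 0.24108091]
 [0.45162276 0.24421345]]
stop corners [[0.63805897 0.27527086]
 [0.63711633 0.23440506]
 [0.44674455 0.24297253]
 [0.44744776 0.28305053]]
long wells ends [[0.60175895 0.22942139]
 [0.60019281 0.17935516]] med [[0.48066559 0.23464753]
 [0.48041369 0.19673624]]
tips balls [[0.60195694 0.24194649]
 [0.54255752 0.24603779]
 [0.48346232 0.24925086]]
nozzle [[0.55960792 0.00639159 0.01      ]]
dish [[0.71734443 0.01517196 0.01      ]]
```

Call:
move_arm(
  increments=[
    [1, 0, 0, 0, 0, 0, 0.13],
    [1, 0, 0, 0, 0, 0, 0.13],
    [1, 0, 0, 0, 0, 0, 0.13],
    [1, 0, 0, 0, 0, 0, 0.13],
    [1, 0, 0, 0, 0, 0, 0.13],
    [1, 0, 0, 0, 0, 0, 0.13],
    [1, 0, 0, 0, 0, 0, 0.13],
    [1, 0, 0, 0, 0, 0, 0.13],
    [1, -0.855, 0.472, 0, 0, 0, 0],
    [1, -0.855, 0.472, 0, 0, 0, 0],
    [1, -0.855, 0.472, 0, 0, 0, 0],
    [1, -0.855, 0.472, 0, 0, 0, 0],
    [1, -0.855, 0.472, 0, 0, 0, 0],
    [1, -0.855, 0.472, 0, 0, 0, 0],
    [1, -0.855, 0.472, 0, 0, 0, 0],
    [1, -0.855, 0.472, 0, 0, 0, 0],
    [1, -0.855, 0.472, 0, 0, 0, 0],
    [1, -0.855, 0.472, 0, 0, 0, 0],
    [1, -0.855, 0.472, 0, 0, 0, 0],
    [1, -0.855, 0.472, 0, 0, 0, 0],
  ],
  force=10,
)

```text
time_s: 3.95
ee_pos: [0.5637, 0.0072, 0.2056]
eef_rot: [3.141, 0.0, 1.656]
force: [0.7, 0.8, 0.6]
grip_width: 0.0942
grip_force: 0.0
```

Call:
move_arm(
  increments=[
    [1, -0.14, 0, 0.9, 0, 0, 0],
    [1, 0, 0, 0.9, 0, 0, 0],
    [1, 0, 0, 0.9, 0, 0, 0],
    [1, 0, 0, 0.7, 0, 0, 0],
    [1, 0, 0, 0.3, 0, 0, 0],
    [1, 0, 0, 0.14, 0, 0, 0],
    [0.6, 0, 0, 0, 0, 0, 0],
    [0.6, 0, 0, 0, 0, 0, 0],
    [0.4, 0, 0, 0, 0, 0, 0],
    [0.4, 0, 0, 0, 0, 0, 0],
    [0.4, 0, 0, 0, 0, 0, 0],
    [0.4, 0, 0, 0, 0, 0, 0],
  ],
  force=10,
)

```text
time_s: 5.15
ee_pos: [0.5636, 0.0022, 0.0137]
eef_rot: [3.141, 0.0, 1.656]
force: [0.6, 0.4, 0.7]
grip_width: 0.0493
grip_force: 0.0
```

Call:
move_arm(
  increments=[
    [0.4, 0, 0, 0, 0, 0, 0],
    [0.4, 0, 0, 0, 0, 0, 0],
    [0.4, 0, 0, 0, 0, 0, 0],
    [0.4, 0, 0, 0, 0, 0, 0.041],
    [0.4, 0, 0, 0, 0, 0, 0.041],
    [0.4, 0, 0, 0, 0, 0, 0.041],
    [0.4, 0.177, -0.0775, 0, 0, 0, 0],
    [0.4, 0.177, -0.0775, 0, 0, 0, 0],
    [0.4, 0.177, -0.0775, 0, 0, 0, 0],
    [0.4, 0.177, -0.0775, 0, 0, 0, 0],
    [0.4, 0.177, -0.0775, 0, 0, 0, 0],
    [0.4, 0.177, -0.0775, 0, 0, 0, 0],
    [0.4, 0.177, -0.0775, 0, 0, 0, 0],
    [0.4, 0.177, -0.0775, 0, 0, 0, 0],
    [0.4, 0, 0, 0, 0, 0, 0],
  ],
  force=10,
)

```text
time_s: 6.65
ee_pos: [0.5346, 0.0757, 0.0136]
eef_rot: [-3.141, -0.001, 1.534]
force: [-1.3, 4.7, 7.5]
grip_width: 0.0459
grip_force: 10.0
```

Run:
```python
from h import *
c=ctrl.camera("top");d=ctrl.camera("scene")
a=cv2.resize(c["color"][165:245,220:350],None,fx=6,fy=6,interpolation=cv2.INTER_CUBIC)
b=cv2.resize(d["color"][160:260,300:460],None,fx=5,fy=5,interpolation=cv2.INTER_CUBIC)
cv2.imwrite("pics/a2.png",a);cv2.imwrite("pics/b2.png",b)
```

```text
(no output)
```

View pics/a2.png

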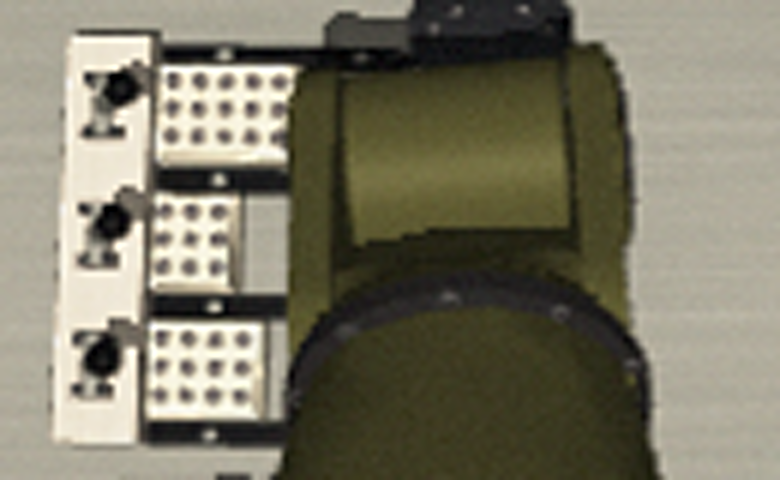

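View pics/b2.png

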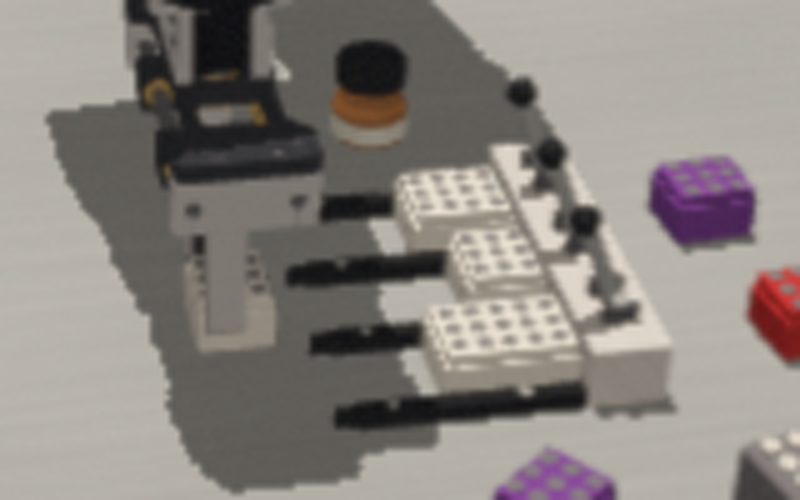

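The top view is blocked by the arm. The scene view shows the block held in front of the middle row, with its bottom corner at crop (275,345) and the rail tips at (288,275) and (312,343). I'll compare those in metres.

Run:
```python
from h import *
c=ctrl.camera("scene")
f=lambda L:(np.array(L,float)+.5)/5-.5+[300,160]
print("tips",ray(c,f([(288,275),(312,343),(336,418)]),.005)[:,:2])
print("blk bottom corners",ray(c,f([(276,345),(200,351)]),0)[:,:2])
print("seated_short top corner front(-y),+x / long",ray(c,f([(461,297),(437,338)]),.03)[:,:2])
# model of expected block at TCP in picture
T=np.array([.5346,.0757]);t=-.037;x=np.array([np.cos(t),np.sin(t)]);y=np.array([-np.sin(t),np.cos(t)])
P=[np.r_[T+a*x+b*y,z] for a,b,z in[(.023,.0265,0),(.023,-.0135,0),(.023,.0265,.03),(.023,-.0135,.03),(-.023,.0265,.03)]]
print("expected crop px",np.round((proj(c,P)-[300,160]+.5)*5-.5))
# rail mid dot heads: rail ends expected from top estimate
Q=[(.5671,.1169,.008),(.5065,.1179,.008),(.6264,.113,.008),(.4476,.1204,.008)]
print("tips expected",np.round((proj(c,Q)-[300,160]+.5)*5-.5))
```

```text
tips [[0.50541107 0.12083322]
 [0.56558031 0.11921867]
 [0.62625151 0.11643537]]
blk bottom corners [[0.55730926 0.10278753]
 [0.55512891 0.06427742]]
seated_short top corner front(-y),+x / long [[0.57490131 0.19188713]
 [0.60560397 0.17075607]]
expected crop px [[274. 347.]
 [195. 354.]
 [275. 298.]
 [195. 305.]
 [258. 247.]]
tips expected [[308. 340.]
 [283. 272.]
 [329. 414.]
 [263. 210.]]
```

Call:
move_arm(
  increments=[
    [0.4, 0.13, 0, 0, 0, 0, 0],
    [0.4, 0.13, 0, 0, 0, 0, 0],
    [0.4, 0.13, 0, 0, 0, 0, 0],
    [0.4, 0.13, 0, 0, 0, 0, 0],
    [0.4, 0.13, 0, 0, 0, 0, 0],
    [0.4, 0.13, 0, 0, 0, 0, 0],
    [0.4, 0, 0, 0, 0, 0, 0],
  ],
  force=8,
)

```text
time_s: 7.5
ee_pos: [0.5364, 0.1143, 0.0136]
eef_rot: [3.142, -0.0, 1.533]
force: [0.9, 3.1, 6.1]
grip_width: 0.0463
grip_force: 8.0
```

Call:
move_arm(
  increments=[
    [0.4, 0.13, 0, 0, 0, 0, 0],
    [0.4, 0.13, 0, 0, 0, 0, 0],
    [0.4, 0.13, 0, 0, 0, 0, 0],
    [0.4, 0.13, 0, 0, 0, 0, 0],
    [0.4, 0.13, 0, 0, 0, 0, 0],
    [0.4, 0.13, 0, 0, 0, 0, 0],
    [0.4, 0, 0, 0, 0, 0, 0],
  ],
)

```text
time_s: 8.2
ee_pos: [0.5378, 0.1532, 0.0136]
eef_rot: [-3.142, -0.0, 1.533]
force: [0.2, 3.9, 6.2]
grip_width: 0.0459
grip_force: 8.0
```

Run:
```python
from h import *
d=ctrl.camera("scene")
cv2.imwrite("pics/b3.png",cv2.resize(d["color"][160:260,320:460],None,fx=5.5,fy=5.5,interpolation=cv2.INTER_CUBIC))
```

```text
(no output)
```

View pics/b3.png

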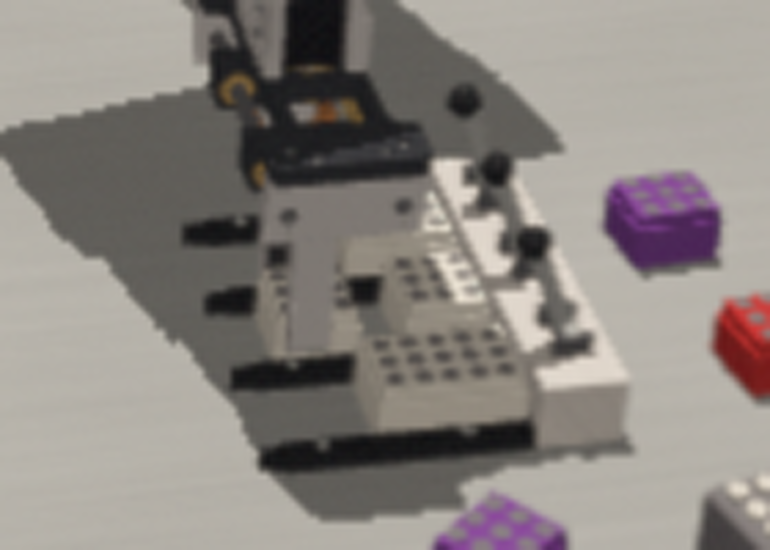

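The block sits between the middle row's rails (crop 305,320), about 20 mm short of its like. I'll release it, lift the tool clear, go behind it and push with closed fingers.

Call:
move_arm(
  increments=[
    [0.62, 0, 0, 0, 0, 0, 0],
    [0.62, 0, 0, 0, 0, 0, 0],
    [0.62, 0, 0, 0, 0, 0, 0],
    [0.62, 0, 0, -0.4, 0, 0, 0],
    [0.62, 0, 0, -0.6, 0, 0, 0],
    [0, -0.4, 0, 0, 0, 0, 0],
    [0, -0.4, 0, 0, 0, 0, 0],
    [0, 0, 0, 0, 0, 0, 0],
    [0, 0, 0, 0, 0, 0, 0],
    [0, 0, 0, 0, 0, 0, 0],
    [0, 0, 0, 0, 0, 0, 0],
    [0, 0, 0, 0, 0, 0, 0],
    [0, 0, 0, 0.5, 0, 0, 0],
    [0, 0, 0, 0.53, 0, 0, 0],
    [0, 0, 0, 0, 0, 0, 0],
  ],
)

```text
time_s: 9.75
ee_pos: [0.5348, 0.112, 0.0091]
eef_rot: [-3.136, 0.001, 1.533]
force: [-0.0, 0.6, -0.3]
grip_width: 0.0004
grip_force: 0.0
```

Call:
move_arm(
  increments=[
    [0, 0.1, 0.02, -0.04, 0, 0, 0],
    [0, 0.1, 0, 0, 0, 0, 0],
    [0, 0.1, 0, 0, 0, 0, 0],
    [0, 0.1, 0, 0, 0, 0, 0],
    [0, 0.1, 0, 0, 0, 0, 0],
    [0, 0.1, 0, 0, 0, 0, 0],
    [0, 0.06, 0, 0, 0, 0, 0],
    [0, 0, 0, 0, 0, 0, 0],
  ],
)

```text
time_s: 10.55
ee_pos: [0.5388, 0.1454, 0.0139]
eef_rot: [-3.142, -0.0, 1.533]
force: [-0.0, -0.4, -0.2]
grip_width: 0.0003
grip_force: 0.0
```

Run:
```python
from h import *
d=ctrl.camera("scene")
cv2.imwrite("pics/b4.png",cv2.resize(d["color"][180:250,350:460],None,fx=7,fy=7,interpolation=cv2.INTER_CUBIC))
```

```text
(no output)
```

View pics/b4.png

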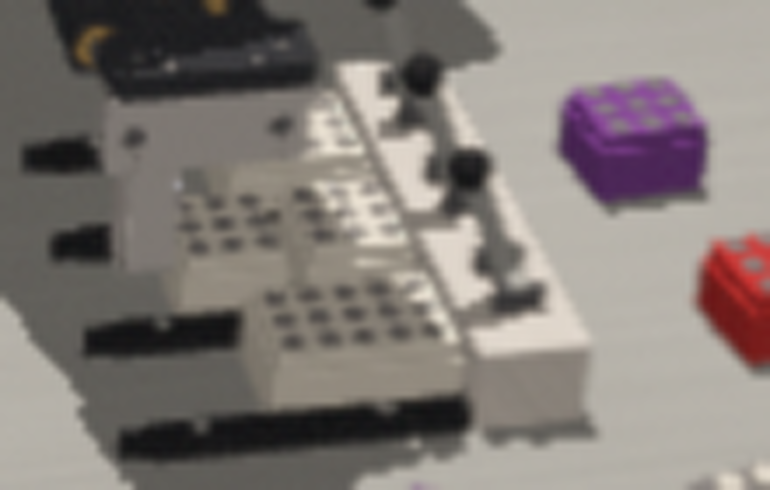

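The block is nearly up to its like (gap near crop x≈285, a few mm). I'll creep in, watching the force.

Call:
move_arm(
  increments=[
    [0, 0.05, 0, 0, 0, 0, 0],
    [0, 0.05, 0, 0, 0, 0, 0],
    [0, 0.02, 0, 0, 0, 0, 0],
    [0, 0, 0, 0, 0, 0, 0],
  ],
)

```text
time_s: 11.0
ee_pos: [0.5391, 0.1512, 0.0139]
eef_rot: [-3.142, -0.0, 1.533]
force: [0.6, 0.3, -1.0]
grip_width: 0.0003
grip_force: 0.0
```

Call:
move_arm(
  increments=[
    [0, 0.02, 0, 0, 0, 0, 0],
    [0, 0.02, 0, 0, 0, 0, 0],
    [0, 0, 0, 0, 0, 0, 0],
  ],
)

```text
time_s: 11.3
ee_pos: [0.5392, 0.1527, 0.0139]
eef_rot: [-3.141, 0.001, 1.533]
force: [0.6, -3.7, -0.0]
grip_width: 0.0004
grip_force: 1.8
```

Call:
move_arm(
  increments=[
    [0, 0.02, 0, 0, 0, 0, 0],
    [0, 0.0, 0, 0, 0, 0, 0],
  ],
)

```text
time_s: 11.5
ee_pos: [0.5392, 0.1528, 0.0139]
eef_rot: [-3.141, 0.002, 1.533]
force: [-0.7, -10.5, 3.0]
grip_width: 0.0005
grip_force: 5.5
```

Call:
move_arm(
  increments=[
    [0, -0.1, 0, 0, 0, 0, 0],
    [0, -0.2, 0, 0, 0, 0, 0],
    [0, 0, 0, -0.5, 0, 0, 0],
    [0, 0, 0, -0.9, 0, 0, 0],
    [0, 0, 0, -0.9, 0, 0, 0],
    [0, 0, 0, -0.1, 0, 0, 0],
    [0, -0.9, 0, 0, 0, 0, 0],
    [0, -0.9, 0, 0, 0, 0, 0],
    [0, -0.9, 0, 0, 0, 0, 0],
    [0, 0, 0, 0, 0, 0, 0],
  ],
)

```text
time_s: 12.5
ee_pos: [0.533, -0.0002, 0.1333]
eef_rot: [-3.141, 0.0, 1.528]
force: [-0.0, -0.2, 0.3]
grip_width: 0.0004
grip_force: 0.0
```

Run:
```python
from h import *
c=ctrl.camera("top");d=ctrl.camera("scene")
a=cv2.resize(c["color"][160:250,220:300],None,fx=5,fy=5,interpolation=cv2.INTER_CUBIC)
b=cv2.resize(d["color"][170:250,360:440],(400,450),interpolation=cv2.INTER_CUBIC)
cv2.imwrite("pics/b5.png",np.hstack([a,b]))
```

```text
(no output)
```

View pics/b5.png

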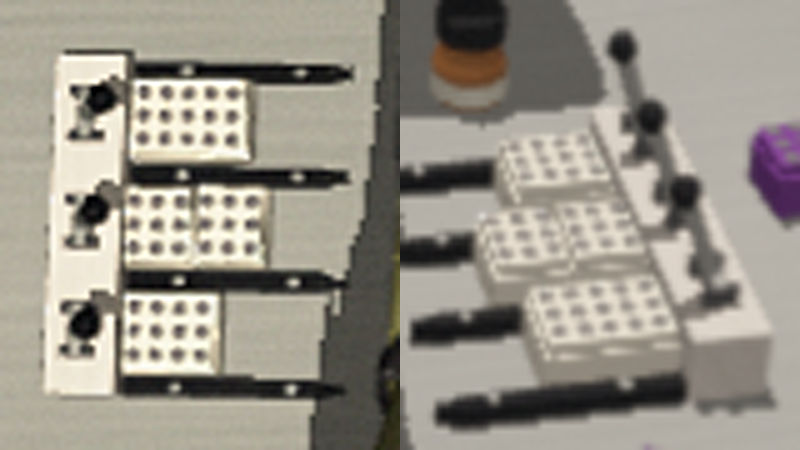

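The two 3x3 blocks are flush and straight in the middle row (crop seam at x≈193), and all the levers are still unlocked. Next is lever 1, whose ball is at (95,209).

Call:
move_arm(
  increments=[
    [0, 0.876, 0, 0, 0, 0, 0],
    [0, 0.876, 0, 0, 0, 0, 0],
    [0, 0.876, 0, 0, 0, 0, 0],
    [0, 0.876, 0, 0, 0, 0, 0],
    [0, 0.876, 0, 0, 0, 0, 0],
    [0, 0, 0, 0, 0, 0, 0],
    [0, 0, 0, 0.5, 0, 0, 0],
    [0, 0, 0, 0.6, 0, 0, 0],
    [0, 0, 0, 0, 0, 0, 0],
  ],
)

```text
time_s: 13.5
ee_pos: [0.5395, 0.2229, 0.0752]
eef_rot: [-3.135, 0.002, 1.534]
force: [0.1, -1.2, -1.2]
grip_width: 0.0004
grip_force: 0.0
```

Call:
move_arm(
  increments=[
    [0, 0.12, 0, 0, 0, 0, 0],
    [0, 0.12, 0, 0, 0, 0, 0],
    [0, 0.12, 0, 0, 0, 0, 0],
    [0, 0.12, 0, 0, 0, 0, 0],
    [0, 0.12, 0, 0, 0, 0, 0],
    [0, 0.12, 0, 0, 0, 0, 0],
    [0, 0.12, 0, 0, 0, 0, 0],
    [0, 0, 0, 0, 0, 0, 0],
  ],
)

```text
time_s: 14.3
ee_pos: [0.5433, 0.2657, 0.0788]
eef_rot: [-3.141, -0.0, 1.533]
force: [-0.2, -1.1, -0.1]
grip_width: 0.0005
grip_force: 0.1
```

Call:
move_arm(
  increments=[
    [0, 0.06, 0, 0, 0, 0, 0],
    [0, 0.05, 0, 0, 0, 0, 0],
    [0, 0, 0, 0, 0, 0, 0],
  ],
)

```text
time_s: 14.6
ee_pos: [0.5436, 0.2706, 0.0789]
eef_rot: [-3.141, 0.0, 1.533]
force: [-1.0, -1.8, -0.1]
grip_width: 0.0003
grip_force: 0.2
```

Call:
move_arm(
  increments=[
    [0, 0.03, 0, 0, 0, 0, 0],
    [0, 0, 0, 0, 0, 0, 0],
  ],
)

```text
time_s: 14.8
ee_pos: [0.5437, 0.2719, 0.0789]
eef_rot: [-3.141, 0.0, 1.533]
force: [0.3, -1.2, -1.2]
grip_width: 0.0004
grip_force: 0.6
```

Call:
move_arm(
  increments=[
    [0, 0.04, 0, 0, 0, 0, 0],
    [0, 0, 0, 0, 0, 0, 0],
  ],
)

```text
time_s: 15.0
ee_pos: [0.5437, 0.2735, 0.0789]
eef_rot: [-3.141, 0.001, 1.533]
force: [-0.6, -4.5, 0.0]
grip_width: 0.0004
grip_force: 2.4
```

Call:
move_arm(
  increments=[
    [0, 0.03, 0, 0, 0, 0, 0],
    [0, 0, 0, 0, 0, 0, 0],
  ],
)

```text
time_s: 15.2
ee_pos: [0.5438, 0.2741, 0.0787]
eef_rot: [-3.141, 0.003, 1.533]
force: [-1.7, -10.9, 1.7]
grip_width: 0.0004
grip_force: 5.7
```

The lever is on its stop. I'll back off, rise and check.

Call:
move_arm(
  increments=[
    [0, -0.2, 0, 0, 0, 0, 0],
    [0, -0.4, 0, 0, 0, 0, 0],
    [0, 0, 0, -0.9, 0, 0, 0],
    [0, 0, 0, -0.9, 0, 0, 0],
    [0, -0.9, 0, 0, 0, 0, 0],
    [0, -0.9, 0, 0, 0, 0, 0],
    [0, -0.9, 0, 0, 0, 0, 0],
    [0, -0.9, 0, 0, 0, 0, 0],
    [0, -0.9, 0, 0, 0, 0, 0],
    [0, 0, 0, 0, 0, 0, 0],
  ],
)

```text
time_s: 16.2
ee_pos: [0.534, 0.0164, 0.1693]
eef_rot: [3.141, 0.0, 1.528]
force: [-0.2, 1.0, -0.4]
grip_width: 0.0
grip_force: 0.0
```

Run:
```python
from h import *
c=ctrl.camera("top");d=ctrl.camera("scene")
a=cv2.resize(c["color"][160:250,220:300],None,fx=5,fy=5,interpolation=cv2.INTER_CUBIC)
b=cv2.resize(d["color"][170:250,360:440],(400,450),interpolation=cv2.INTER_CUBIC)
cv2.imwrite("pics/b6.png",np.hstack([a,b]))
```

```text
(no output)
```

View pics/b6.png

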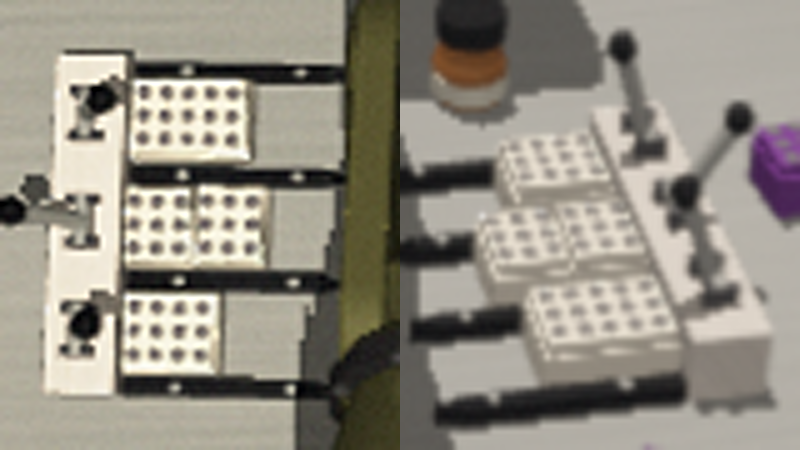

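The middle lever is fully over (ball at (10,210)). The other two levers and all the blocks are unchanged.

```bash
python3 -c "
from station import ctrl
print(ctrl.hand_in())"
```

```text
the job is handed in; nothing more can be done
None
```

The lone short block is in the middle row, straight and flush against the short block already there; that row's lever is fully over against its stop, and the job was handed in at about 16 s of robot time, with no verdict returned.

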